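# Put three craft-bench things back on their own pads

### The job

The glass jar, the knobbed steel weight and the sharpening stone each stand on one another's pads: put them right, so that the jar stands centred on the round cork coaster, the square weight centred on the square white tile, and the stone centred and lengthwise on the long wooden rest. Only one fits on a pad at a time, and the empty black mat is free as a stopover. Keep all three upright, set them down rather than dropping them, and leave the cup, the tin and the brush where they are.

Things in the scene. Friction and masses are not known exactly. Their poses are not given: they have to be found in the camera images.
- jar_mid (a point): centre (half-way up) of a closed round jar of amber glass with an aluminium lid, 54 mm in diameter, 68 mm tall (so 34 mm from this point to its underside), about 0.2 kg, loose; z is up; grip it round the body
- weight_mid (a point): centre of the square block of a steel press weight: block 48 x 48 mm, 36 mm tall (this point is 18 mm above its underside), its sides along x and y; on top in the middle is a small dark knob 20 mm in diameter, which ends 56 mm above the underside; about 0.6 kg, loose; z is up; grip it by two sides of the block
- stone_mid (a point): centre of an oblong sharpening stone, grey above and brick-red below, 104 mm long (its x), 40 mm wide (its y), 34 mm tall (this point is 17 mm above its underside), about 0.3 kg, loose; z is up; grip it across its width
- coaster: flat round cork coaster, 110 mm in diameter, 8 mm thick, fixed; origin at the centre of its underside, on the bench; the jar's pad
- tile: flat square white ceramic tile, 100 x 100 mm, 8 mm thick, fixed; origin at the centre of its underside, sides along x and y; the weight's pad
- rest: flat oblong pale wooden rest, 140 mm long (its x) and 64 mm wide (its y), 8 mm thick, fixed; origin at the centre of its underside; the stone's pad
- mat: flat black rubber mat, 100 mm (its x) by 120 mm (its y), 4 mm thick, fixed; origin at the centre of its underside; empty at the start, a free spot
- cup: empty open white ceramic cup, 68 mm across the rim, 75 mm tall, loose, on the bench; origin at the centre of its underside; a bystander
- tin: low closed round aluminium tin, 64 mm in diameter, 24 mm tall, loose, on the bench; origin at the centre of its underside; a bystander
- brush: brush lying on the bench to the robot's right, loose, handle towards its -x; a bystander
There are look-alikes about, which are no part of the job. What is shaped like the part that bears weight_mid but red or turquoise is not meant.

How it is judged:
At the end, for the whole second after the job is handed in: The jar rests on the coaster, the weight on the tile and the stone on the wooden rest, each within 12 mm of its pad's centre, at the pad's height within 4 mm, upright within 0.1 rad, at rest; the stone's length lies within 0.2 rad of the rest's length (horizontal distance between jar_mid and coaster below 0.012 m and z of jar_mid in the frame of coaster between 0.038 and 0.046 m and angle between each of jar_mid, weight_mid, stone_mid's own z axis and vertical below 0.1 rad and linear speed of each of jar, weight, stone below 0.02 m/s and angular speed of each of jar, weight, stone below 0.2 rad/s and horizontal distance between weight_mid and tile below 0.012 m and z of weight_mid in the frame of tile between 0.022 and 0.03 m and horizontal distance between stone_mid and rest below 0.012 m and z of stone_mid in the frame of rest between 0.021 and 0.029 m and angle between the x axis of stone_mid and the x axis of rest, either way round below 0.2 rad); the robot touches nothing.
It fails at once if the jar, the weight or the stone is tipped by more than 0.5 rad (angle between any of jar_mid, weight_mid, stone_mid's own z axis and vertical above 0.5 rad).
It fails at once if the cup, the tin or the brush is moved by more than 20 mm (distance of any of cup, tin, brush from where it was at the start of the episode above 0.02 m).
It fails at once if the jar, the weight or the stone is dropped: it falls out of the fingers by more than about 20 mm, faster than 0.6 m/s ((linear speed of jar above 0.6 m/s and contact force between jar and the fingers below 0.1 N) or (linear speed of weight above 0.6 m/s and contact force between weight and the fingers below 0.1 N) or (linear speed of stone above 0.6 m/s and contact force between stone and the fingers below 0.1 N)).
It also fails if it takes over 122 s, if anything falls off the work surface, if the arm or the gripper's body presses on something with over 40 N, if the wrist force passes 120 N, or if a joint passes its speed limit or range.

### The arm

A 6-joint arm with a two-finger parallel gripper is mounted at the origin on the work surface. World frame = base frame: x ahead of the robot, y to its left, z up, the work surface at z = 0. Lengths are in m, angles in rad, forces in N, time in s.
With the tool pointing down it reaches from about 0.3 to 0.775 m from the base axis. Payload 14.6 kg.
Tool frame: the origin (TCP) lies midway between the tips of the shut fingers; the grasp point (between the pads) lies 19 mm behind it; z points along the fingers, y is the direction in which the jaws open and shut (so a half turn about z gives the same grasp; the last joint's range is limited). The gripper opens to 94 mm and grips with 3 to 60 N. Pads are 16 mm wide; open, the fingers measure 119 mm over their backs; the gripper's body (75 mm by 177 mm) begins 78 mm behind the grasp point.
Start: joints at [-1.2, 0.3, 1.521, -0, 1.321, -0.067], TCP at [0.233, -0.498, 0.205] pointing down, gripper open.
Joint ranges: [-3.03, 3.03], [-0.79, 2.21], [0.23, 2.52], [-1.04, 4.18], [0, 3.07], [-2.55, 2.55]. Speed limits (rad/s): [2.22, 2.22, 2.57, 3.14, 3.14, 3.14].

### API

Orientations are given as [roll, pitch, yaw] about the fixed x, y, z axes, in that order (R = Rz(yaw) Ry(pitch) Rx(roll)).
In Python, from cell import * gives the robot as it stands.
- The arm moves only by the tool send_rows, never from a script. Its argument "deltas" is a list of rows, each an object with "slide": the shift along the world's x, y, z in mm, a list of three; "yaw": the turn about the world's z in degrees; "fingers": the finger opening in mm, from 0 to 94. A call has 1 to 12 rows; each row is the pose to reach, as a shift and turn from the pose measured when the call began; what a row does not reach only later rows make up. A row lasts 1/8 s, in which the tool goes at most 62.5 mm and 10.7 degrees, less where a joint would pass 70% of its speed; a pose out of reach is approached as far as the arm can. A call with a gripper value outside its range is refused whole. The fingers move at their own pace and stop on an object; "force" is the grip in N (left out, the last holds). Time passes only in rows, so rows that repeat a pose let the fingers close. It gives the time, the measured TCP pose, the force and the opening at its end, in the units of the state.
- get_obs(): the state, without advancing time (a new reading comes with each control period).
- camera(name): name is "scene" or "top" or "wrist"; returns a dict with "img" (480x640x3 uint8, blue, green, red), "vfov" (degrees; the focal length in pixels is half the picture's height over the tangent of half this angle, whatever the lens; pixels are square), "cx", "cy" (the principal point, pixels), "T" (4x4, takes a point from camera to world coordinates); the wrist camera has in their place "T_tool_cam" (4x4, takes a point from camera to tool coordinates, whose origin is the TCP and whose axes are the flange's). Camera axes: x right, y up, looking along -z (the intrinsics and any distortion apply to the point x, -y, -z); pixel columns grow to the right and rows downward; lengths in m; the calibration is good to about 2 mm. A picture is of the moment at which its call begins: read the wrist's pose just before it. There is no depth.
- hand_in(): hands the job in, once; it reports no verdict.
The state is a dict: "time": time; "joint_positions": joint angles; "qd": joint speeds; "tau": joint torques, N m; "position": TCP position; "ee_rot": TCP orientation; "wrist_force": force on the tool from outside, world axes, zero at the start; "torque": the same for the moment, N m; "gripper_width": opening from 0.0 (shut) to 1.0 (fully open).
Only numpy, scipy, OpenCV 4.12 (cv2) and the standard library are available. Lean on these libraries where they do the work, as an engineer would, in place of code of your own. Each camera call takes 0.05 s, during which the arm holds its last target.

## Working session

There is one attempt and no reset: what is moved stays moved. The work goes in short steps, Python scripts to look and compute and a tool call to move; the robot and the scene stay as the last step left them, time stands still between calls to the robot, and variables do not carry over. Pictures are saved under pics/ and viewed, and the job is handed in when it is done.

Besides the shell and the picture viewer there is one more tool, called after "Call:" as name(argument=value, ...) on one line, values as JSON. send_rows: Moves the arm, as the interface text tells. Its arguments: {"type":"object","properties":{"deltas":{"type":"array"},"force":{"type":"number"}},"required":["deltas"]}

```bash
mkdir -p pics; ls
python3 - <<'E'
from cell import *
import cv2
print(get_obs())
for n in ("scene","top","wrist"):
    c=camera(n); cv2.imwrite(f"pics/{n}0.png",c["img"]); print(n,{k:v for k,v in c.items() if k!="img"})
E
```

```text
pics
{'time': 0.0, 'joint_positions': array([-1.19961378e+00,  3.00497092e-01,  1.52157818e+00,  3.34307764e-05,
        1.32070895e+00, -6.65435664e-02]), 'qd': array([-0.00011531,  0.00010611,  0.00073121, -0.00034921, -0.00255067,
        0.0001195 ]), 'tau': array([ 5.19327496e-04, -5.31811953e+01, -3.52741134e+01,  7.08593940e-02,
        2.43858341e-02, -8.56647557e-05]), 'position': array([ 0.23307195, -0.49788242,  0.20487331]), 'ee_rot': array([-3.14040588e+00, -1.11541801e-04,  4.37717756e-01]), 'wrist_force': array([-0.07673946,  0.88532808, -0.59298429]), 'torque': array([-0.01091693,  0.09326685, -0.01117295]), 'gripper_width': 0.9972748931762978}
scene {'vfov': 49.135767486769666, 'cx': 319.18454238275393, 'cy': 236.38723708221954, 'T': array([[-0.2691728 , -0.56884948,  0.77714624,  1.36404983],
       [ 0.96302704, -0.16834032,  0.21033414,  0.16139394],
       [ 0.01117658,  0.80502907,  0.59313007,  0.74828325],
       [ 0.        ,  0.        ,  0.        ,  1.        ]])}
top {'vfov': 46.73843262117977, 'cx': 307.9429055499959, 'cy': 239.19721743837002, 'T': array([[-0.01696758,  0.99790402, -0.06244737,  0.39578194],
       [-0.99967282, -0.01812695, -0.01804606, -0.07356504],
       [-0.01914022,  0.06212074,  0.9978851 ,  1.07525176],
       [ 0.        ,  0.        ,  0.        ,  1.        ]])}
wrist {'vfov': 70.27042463252678, 'cx': 326.4850945782731, 'cy': 241.97064209402743, 'T_tool_cam': array([[ 5.50738768e-04,  9.60666567e-01,  2.77703879e-01,
         8.04134660e-02],
       [ 9.99998861e-01, -1.38924378e-04, -1.50260103e-03,
        -1.07173681e-03],
       [-1.40491874e-03,  2.77704390e-01, -9.60665549e-01,
        -1.78689257e-01],
       [ 0.00000000e+00,  0.00000000e+00,  0.00000000e+00,
         1.00000000e+00]])}
```

View pics/top0.png

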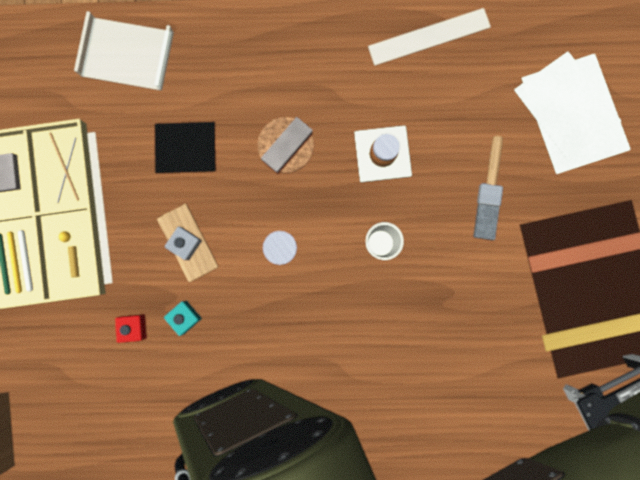

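View pics/scene0.png

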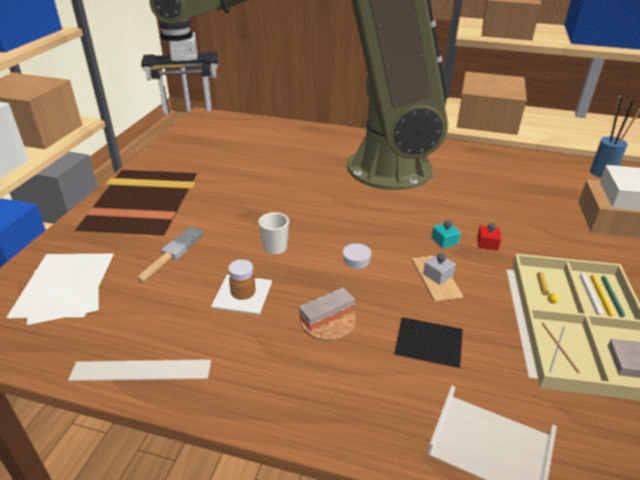

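The top view shows the jar on the tile (~385,150), the stone on the coaster (~287,145), the grey weight on the rest (~182,242), and the empty mat (~185,147). The tin is at (280,247), the cup at (383,240) and the brush at (488,190). I'll enlarge to get finer pixel positions.

```bash
cat > h.py <<'E'
import numpy as np, cv2
from scipy.spatial.transform import Rotation as R
def ray(c,uv,T=None):
    T=c["T"] if T is None else T
    f=c["img"].shape[0]/2/np.tan(np.radians(c["vfov"])/2)
    d=np.array([(uv[0]-c["cx"])/f,-(uv[1]-c["cy"])/f,-1.0])
    return T[:3,3],T[:3,:3]@d
def onz(c,uv,z,T=None):
    o,d=ray(c,uv,T); return o+d*(z-o[2])/d[2]
def tri(rays):
    A=0;b=0;P=[]
    for o,d in rays:
        d=d/np.linalg.norm(d);M=np.eye(3)-np.outer(d,d);A=A+M;b=b+M@o
    p=np.linalg.solve(A,b)
    return p,[np.linalg.norm(np.cross(d/np.linalg.norm(d),p-o)) for o,d in rays]
def proj(c,p,T=None):
    T=c["T"] if T is None else T
    f=c["img"].shape[0]/2/np.tan(np.radians(c["vfov"])/2)
    q=T[:3,:3].T@(np.array(p)-T[:3,3]); return np.array([c["cx"]+f*q[0]/-q[2],c["cy"]-f*q[1]/-q[2]])
def crop(img,x,y,w,h,s,fn):
    a=cv2.resize(img[y:y+h,x:x+w],None,fx=s,fy=s,interpolation=cv2.INTER_CUBIC)
    for i in range(0,w,10):
        cv2.line(a,(i*s,0),(i*s,4 if (x+i)%50 else 12),(0,255,0),1)
        if (x+i)%20==0: cv2.putText(a,str(x+i),(i*s,22),0,.35,(0,255,0),1)
    for i in range(0,h,10):
        cv2.line(a,(0,i*s),(4,i*s),(0,255,0),1)
        if (y+i)%20==0: cv2.putText(a,str(y+i),(6,i*s+4),0,.35,(0,255,0),1)
    cv2.imwrite(fn,a)
def wT(obs,c):
    T=np.eye(4);T[:3,:3]=R.from_euler('xyz',obs["ee_rot"]).as_matrix();T[:3,3]=obs["position"];return T@c["T_tool_cam"]
E
python3 - <<'E'
from h import *
t=cv2.imread("pics/top0.png");s=cv2.imread("pics/scene0.png")
crop(t,140,110,130,80,6,"pics/t1.png"); crop(t,140,195,130,95,6,"pics/t2.png"); crop(t,245,105,175,90,4,"pics/t3.png")
crop(s,210,245,150,100,5,"pics/s1.png"); crop(s,390,230,100,80,7,"pics/s2.png")
E
```

```text
(no output)
```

View pics/t2.png

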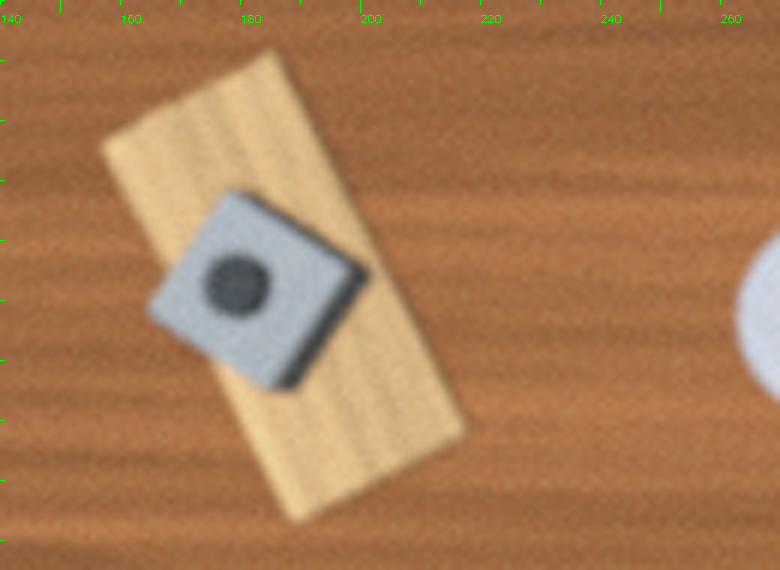

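View pics/t3.png

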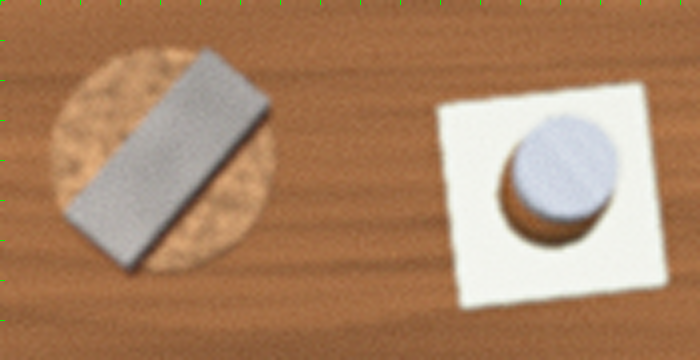

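View pics/s1.png

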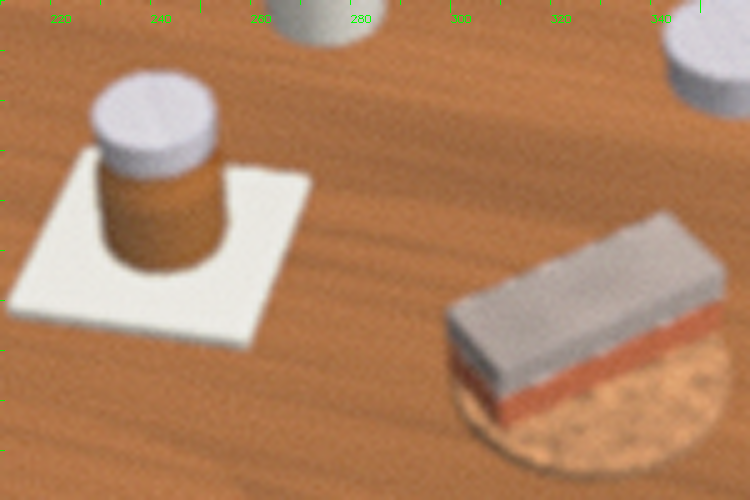

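View pics/s2.png

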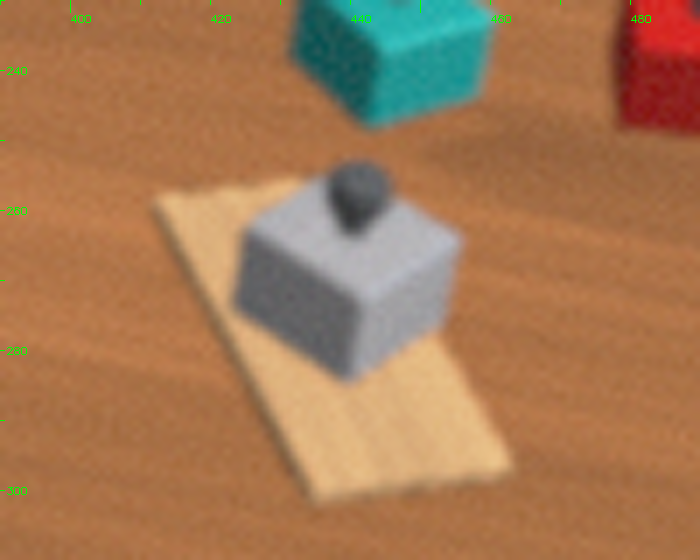

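View pics/t1.png

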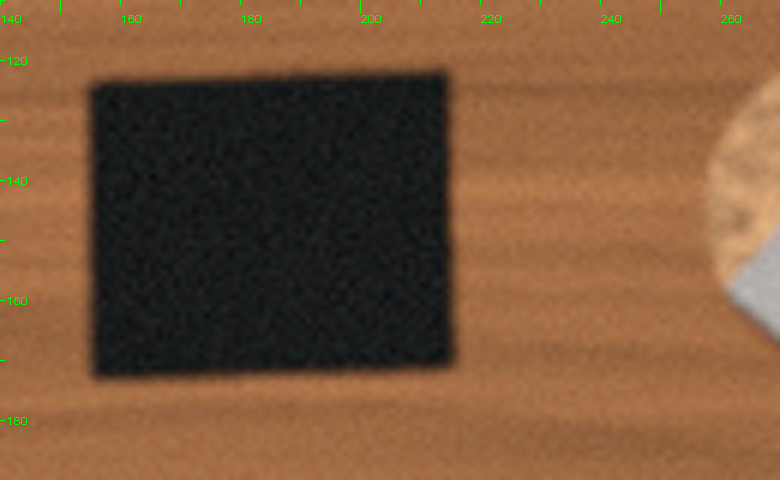

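```bash
cat > m1.py <<'E'
from h import *
from cell import *
T=camera("top");S=camera("scene")
def px(L,x,y,s): return [((a+.5)/s-.5+x,(b+.5)/s-.5+y) for a,b in L]
t2=lambda L:px(L,140,195,6); t3=lambda L:px(L,245,105,4); t1=lambda L:px(L,140,110,6); s1=lambda L:px(L,210,245,5); s2=lambda L:px(L,390,230,7)
def show(n,a,b):
    for u,v in zip(a,b):
        p,e=tri([ray(T,u),ray(S,v)]); print(n,np.round(p*1000,1),np.round(np.array(e)*1000,1))
show("tile",t3([(668,286),(643,83),(437,105),(461,308)]),s1([(90,150),(8,310),(250,347),(310,178)]))
show("stone",t3([(208,50),(270,103),(127,265),(65,213)]),s1([(500,390),(447,313),(665,212),(725,270)]))
show("lid",t3([(566,168)]),s1([(154,112)]))
show("weight",t2([(230,188),(150,310),(352,272)]),s2([(365,298),(463,240),(247,232)]))
show("rest",t2([(275,48),(102,147),(467,432)]),s2([(317,495),(513,467),(153,200)]))
def plan(n,L,z):
    P=np.array([onz(T,u,z) for u in L])*1000;c=P.mean(0)
    print(n,np.round(c,1),"corners",np.round(P[:,:2],0).tolist(),"angles",[round(float(np.degrees(np.arctan2(*(P[(i+1)%len(P)]-P[i])[1::-1]))),1) for i in range(len(P))],"len",[round(float(np.linalg.norm(P[(i+1)%len(P)]-P[i])),1) for i in range(len(P))])
plan("rest",t2([(275,48),(102,147),(297,523),(467,432)]),.008)
plan("tile",t3([(437,105),(643,83),(668,286),(461,308)]),.008)
plan("mat",t1([(92,85),(446,72),(454,367),(94,377)]),.004)
plan("coaster",t3([(50,159),(163,47),(276,159),(163,272)]),.008)
plan("weighttop",t2([(230,188),(150,310),(272,388),(352,272)]),.044)
plan("stonetop",t3([(208,50),(270,103),(127,265),(65,213)]),.042)
plan("lid",t3([(513,168),(566,116),(617,168),(566,221)]),.076)
plan("tin",[(280,230.5),(280,264)],.024)
plan("cup rim",[(383.5,221),(383.5,259)],.075); plan("brush",[(496,136),(485,238)],.0)
plan("decoy turq",[(180,318)],.04);plan("decoy red",[(129,328)],.04)
E
python3 m1.py
```

```text
tile [ 581.1 -256.     5.2] [1.2 1.2]
tile [ 681.4 -247.3    4.9] [0.6 0.6]
tile [ 673.  -146.8    4. ] [0.7 0.7]
tile [ 572.6 -156.8    6.2] [0. 0.]
stone [694.6 -36.6  32.7] [0.5 0.5]
stone [666.8 -65.9  38.7] [0.3 0.3]
stone [590.3   2.2  42. ] [0.1 0.1]
stone [615.7  31.9  41. ] [0.6 0.6]
lid [ 624.8 -200.9   74. ] [0.2 0.2]
weight [489.6 188.9  43.7] [0.8 0.8]
weight [451.9 214.9  42.2] [1.2 1.2]
weight [462.9 151.7  39.4] [0.7 0.7]
rest [538.1 184.2   6.5] [1.3 1.3]
rest [507.3 240.    4.8] [0.3 0.3]
rest [413.  121.    6.7] [0.2 0.2]
rest [460.7 179.5   8. ] corners [[538.0, 182.0], [507.0, 239.0], [385.0, 176.0], [413.0, 121.0]] angles [118.9, -152.8, -62.8, 26.2] len [64.3, 137.5, 61.7, 139.5]
tile [ 626.6 -202.     8. ] corners [[672.0, -147.0], [681.0, -247.0], [581.0, -257.0], [572.0, -157.0]] angles [-85.1, -174.7, 95.0, 5.4] len [100.6, 100.2, 100.4, 100.2]
mat [648.3 184.3   4. ] corners [[696.0, 243.0], [698.0, 127.0], [600.0, 125.0], [599.0, 243.0]] angles [-89.1, -178.8, 90.4, 0.4] len [116.6, 97.6, 117.9, 96.8]
coaster [648.4 -13.4   8. ] corners [[650.0, 42.0], [7
[... 395 characters left out ...]
37.9, 48.8, -41.9] len [38.9, 102.2, 38.4, 102.8]
lid [ 624.1 -200.2   76. ] corners [[625.0, -176.0], [648.0, -201.0], [624.0, -223.0], [600.0, -200.0]] angles [-46.4, -137.4, 135.1, 43.3] len [34.0, 33.2, 33.6, 34.1]
tin [447.3  -1.3  24. ] corners [[479.0, -2.0], [415.0, -1.0]] angles [179.2, -0.8] len [63.6, 63.6]
cup rim [ 454.5 -191.4   75. ] corners [[489.0, -192.0], [420.0, -191.0]] angles [178.5, -1.5] len [68.5, 68.5]
brush [ 558.6 -409.9    0. ] corners [[658.0, -424.0], [459.0, -396.0]] angles [171.8, -8.2] len [200.9, 200.9]
decoy turq [318.1 185.6  40. ] corners [[318.0, 186.0]] angles [0.0] len [0.0]
decoy red [301.1 281.   40. ] corners [[301.0, 281.0]] angles [0.0] len [0.0]
```

Two-view heights agree with the text: stone top ~40, weight top ~43, lid 74, pads ~5 (all mm). Positions in mm:

| Item | Position | Angle |
|---|---|---|
| Weight | (458,182) | sides ~-34.5° |
| Rest | (461,179.5) | 27° |
| Stone | (641,-17.5) | 138° |
| Coaster | (648,-13) | – |
| Jar | (624.5,-200.5) | – |
| Tile | (626.6,-202) | – |
| Mat | (648,184) | – |

The order will be weight→mat, stone→rest, jar→coaster, weight→tile.

Call:
send_rows(deltas=[{"slide": [60, 170, 0], "yaw": 8, "fingers": 94}, {"slide": [110, 340, 0], "yaw": 15, "fingers": 94}, {"slide": [170, 510, 0], "yaw": 23, "fingers": 94}, {"slide": [225, 680, 0], "yaw": 30.5, "fingers": 94}, {"slide": [225, 680, 0], "yaw": 30.5, "fingers": 94}, {"slide": [225, 680, 0], "yaw": 30.5, "fingers": 94}, {"slide": [225, 680, 0], "yaw": 30.5, "fingers": 94}, {"slide": [225, 680, 0], "yaw": 30.5, "fingers": 94}, {"slide": [225, 680, 0], "yaw": 30.5, "fingers": 94}, {"slide": [225, 680, 0], "yaw": 30.5, "fingers": 94}, {"slide": [225, 680, 0], "yaw": 30.5, "fingers": 94}, {"slide": [225, 680, 0], "yaw": 30.5, "fingers": 94}], force=30)

```text
time: 1.75
position: [0.4583, 0.1847, 0.2049]
ee_rot: [-3.141, 0.0, 0.972]
wrist_force: [1.2, -1.0, 0.1]
gripper_width: 1.004
```

Run:
```python
from h import *
from cell import *
o=get_obs(); c=camera("wrist"); cv2.imwrite("pics/w1.png",c["img"]); T=wT(o,c); print(o["position"],o["ee_rot"],o["qd"])
for p in [(.458,.182,.044),(.4607,.1795,.008),(.458,.182,.064)]: print(proj(c,p,T))
print(o["joint_positions"])
```

```text
[0.45828075 0.18469797 0.20487178] [-3.14077235e+00  1.67742989e-04  9.72473758e-01] [ 0.35783715  0.30687475 -0.35417183 -0.00498616  0.0530257   0.36308421]
[328.63508744 227.8912102 ]
[331.64508053 220.72243746]
[328.77728131 232.82910138]
[3.08670106e-01 1.76004599e-01 1.67566010e+00 5.64797836e-04
 1.29056552e+00 9.06836361e-01]
```

View pics/w1.png

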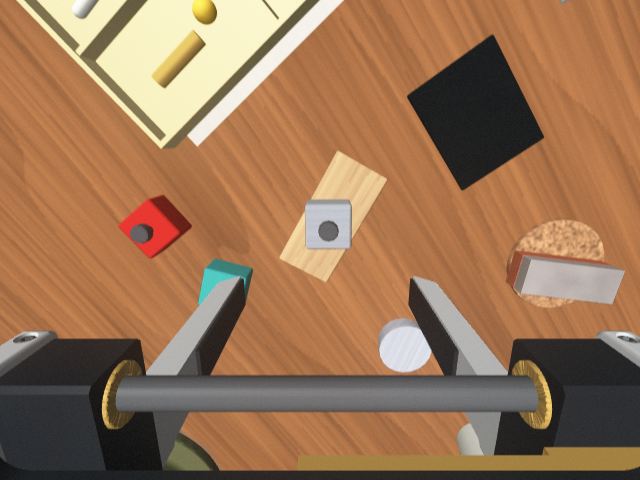

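The wrist view shows the weight's top at ~(328,224), against a predicted (328.6,228) while the arm was still settling. It sits square to the jaws. I'll descend part way and check.

Call:
send_rows(deltas=[{"slide": [0, -2.5, -25], "yaw": 0, "fingers": 94}, {"slide": [0, -2.5, -60], "yaw": 0, "fingers": 94}, {"slide": [0, -2.5, -95], "yaw": 0, "fingers": 94}, {"slide": [0, -2.5, -115], "yaw": 0, "fingers": 94}, {"slide": [0, -2.5, -115], "yaw": 0, "fingers": 94}, {"slide": [0, -2.5, -115], "yaw": 0, "fingers": 94}, {"slide": [0, -2.5, -115], "yaw": 0, "fingers": 94}])

```text
time: 2.68
position: [0.4592, 0.1837, 0.0908]
ee_rot: [-3.142, -0.002, 0.973]
wrist_force: [-0.0, -0.6, -0.2]
gripper_width: 1.003
```

Run:
```python
from h import *
from cell import *
o=get_obs(); c=camera("wrist"); cv2.imwrite("pics/w2.png",c["img"]); T=wT(o,c); print(o["position"],o["ee_rot"],o["qd"])
for p in [(.458,.182,.044),(.458,.182,.064)]: print(proj(c,p,T))
```

```text
[0.45919526 0.18365217 0.09077675] [-3.14150963e+00 -1.58684507e-03  9.72726832e-01] [ 0.0006027   0.00364413  0.00291558  0.00025622 -0.00374584  0.00119684]
[327.7910103  266.31912946]
[327.95325965 277.00922732]
```

View pics/w2.png

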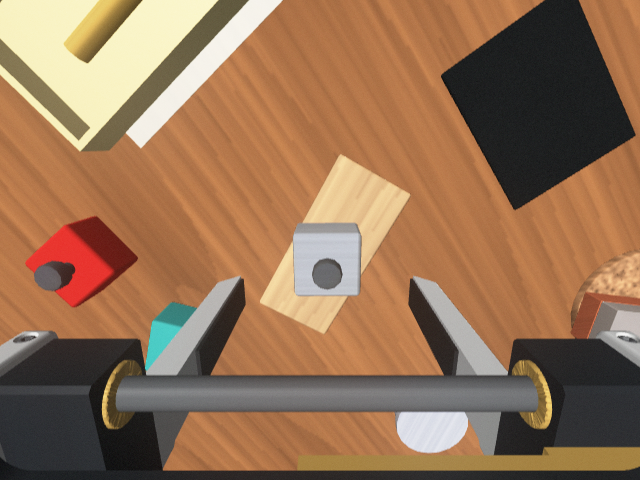

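Knob top at (327,273) against a predicted 277, so the aim is good to 1–2 mm. Descending and gripping.

Call:
send_rows(deltas=[{"slide": [-1, -2, -25], "yaw": 0, "fingers": 94}, {"slide": [-1, -2, -50], "yaw": 0, "fingers": 94}, {"slide": [-1, -2, -70], "yaw": 0, "fingers": 94}, {"slide": [-1, -2, -77], "yaw": 0, "fingers": 94}, {"slide": [-1, -2, -77], "yaw": 0, "fingers": 94}, {"slide": [-1, -2, -77], "yaw": 0, "fingers": 70}, {"slide": [-1, -2, -77], "yaw": 0, "fingers": 54}, {"slide": [-1, -2, -77], "yaw": 0, "fingers": 44}, {"slide": [-1, -2, -77], "yaw": 0, "fingers": 40}, {"slide": [-1, -2, -77], "yaw": 0, "fingers": 40}], force=35)

```text
time: 3.98
position: [0.4581, 0.1817, 0.0137]
ee_rot: [-3.141, -0.001, 0.973]
wrist_force: [-0.2, 0.4, 2.9]
gripper_width: 0.511
```

Call:
send_rows(deltas=[{"slide": [0, 0, 0], "yaw": 0, "fingers": 40}, {"slide": [0, 0, 0], "yaw": 0, "fingers": 40}])

```text
time: 4.22
position: [0.4582, 0.1817, 0.0137]
ee_rot: [-3.141, -0.001, 0.973]
wrist_force: [-0.5, 0.6, 0.7]
gripper_width: 0.505
```

Call:
send_rows(deltas=[{"slide": [0, 0, 10], "yaw": 0, "fingers": 40}, {"slide": [0, 0, 30], "yaw": 0, "fingers": 40}, {"slide": [0, 0, 55], "yaw": 0, "fingers": 40}, {"slide": [40, 0, 60], "yaw": 0, "fingers": 40}, {"slide": [85, 1, 60], "yaw": 0, "fingers": 40}, {"slide": [130, 2, 60], "yaw": 0, "fingers": 40}, {"slide": [170, 2, 60], "yaw": 0, "fingers": 40}, {"slide": [190, 2, 60], "yaw": 0, "fingers": 40}, {"slide": [190, 2, 50], "yaw": 0, "fingers": 40}, {"slide": [190, 2, 40], "yaw": 0, "fingers": 40}, {"slide": [190, 2, 30], "yaw": 0, "fingers": 40}, {"slide": [190, 2, 30], "yaw": 0, "fingers": 40}])

```text
time: 5.72
position: [0.6472, 0.1837, 0.0426]
ee_rot: [-3.14, 0.0, 0.973]
wrist_force: [-0.1, -0.4, -5.3]
gripper_width: 0.509
```

Run:
```python
from h import *
from cell import *
o=get_obs(); print(o["position"],o["ee_rot"],o["wrist_force"],o["gripper_width"])
```

```text
[0.64721573 0.18365812 0.04260082] [-3.14003256e+00  7.82117509e-06  9.73042247e-01] [-0.11347868 -0.35911661 -5.29814589] 0.5088173306827318
```

Call:
send_rows(deltas=[{"slide": [1, 0, -12], "yaw": 0, "fingers": 40}, {"slide": [1, 0, -22], "yaw": 0, "fingers": 40}, {"slide": [1, 0, -28], "yaw": 0, "fingers": 40}, {"slide": [1, 0, -31], "yaw": 0, "fingers": 40}, {"slide": [1, 0, -32.5], "yaw": 0, "fingers": 40}, {"slide": [1, 0, -32.5], "yaw": 0, "fingers": 40}])

```text
time: 6.48
position: [0.6483, 0.1837, 0.0103]
ee_rot: [-3.14, -0.0, 0.973]
wrist_force: [-0.5, 0.0, -6.0]
gripper_width: 0.508
```

Call:
send_rows(deltas=[{"slide": [0, 0, -1], "yaw": 0, "fingers": 40}, {"slide": [0, 0, -1], "yaw": 0, "fingers": 40}])

```text
time: 6.72
position: [0.6485, 0.1837, 0.0097]
ee_rot: [-3.141, -0.001, 0.973]
wrist_force: [-1.5, -0.1, -0.8]
gripper_width: 0.508
```

Call:
send_rows(deltas=[{"slide": [0, 0, 0], "yaw": 0, "fingers": 60}, {"slide": [0, 0, 0], "yaw": 0, "fingers": 80}, {"slide": [0, 0, 0], "yaw": 0, "fingers": 94}, {"slide": [0, 0, 25], "yaw": 0, "fingers": 94}, {"slide": [0, 0, 60], "yaw": 0, "fingers": 94}, {"slide": [0, 0, 110], "yaw": 0, "fingers": 94}, {"slide": [0, -40, 150], "yaw": 10, "fingers": 94}, {"slide": [0, -80, 150], "yaw": 20, "fingers": 94}, {"slide": [-3, -130, 150], "yaw": 30, "fingers": 94}, {"slide": [-5, -170, 150], "yaw": 40, "fingers": 94}, {"slide": [-7, -201, 150], "yaw": 50, "fingers": 94}, {"slide": [-7, -201, 150], "yaw": 60, "fingers": 94}])

```text
time: 8.22
position: [0.6414, -0.0196, 0.16]
ee_rot: [-3.141, -0.0, 2.023]
wrist_force: [1.1, 0.9, -0.3]
gripper_width: 0.999
```

Call:
send_rows(deltas=[{"slide": [0, 0, 0], "yaw": 10, "fingers": 94}, {"slide": [0, 0, 0], "yaw": 20, "fingers": 94}, {"slide": [0, 0, 0], "yaw": 22, "fingers": 94}, {"slide": [0, 0, 0], "yaw": 22, "fingers": 94}, {"slide": [0, 0, 0], "yaw": 22, "fingers": 94}])

```text
time: 8.85
position: [0.6415, -0.0195, 0.16]
ee_rot: [-3.141, -0.0, 2.405]
wrist_force: [-0.2, -0.1, -0.7]
gripper_width: 1.001
```

Run:
```python
from h import *
from cell import *
o=get_obs(); c=camera("wrist"); cv2.imwrite("pics/w3.png",c["img"]); T=wT(o,c); print(o["position"],np.degrees(o["ee_rot"]),o["qd"])
for p in [(.641,-.0175,.042),(.6484,-.0134,.008)]: print(proj(c,p,T))
c=camera("top"); cv2.imwrite("pics/top1.png",c["img"])
```

```text
[ 0.64145273 -0.01952098  0.15997924] [-1.79962300e+02 -1.25400494e-02  1.37800001e+02] [-0.00053738  0.00187172  0.00127101  0.00191257  0.00110805 -0.00948749]
[328.2385657  236.05489017]
[336.09064363 229.73927433]
```

View pics/w3.png

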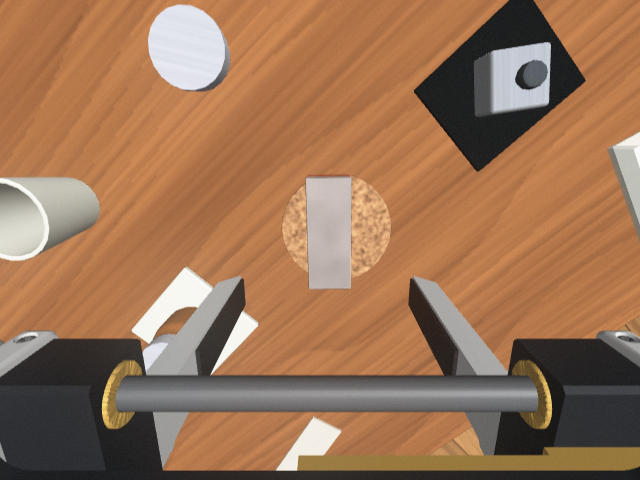

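View pics/top1.png

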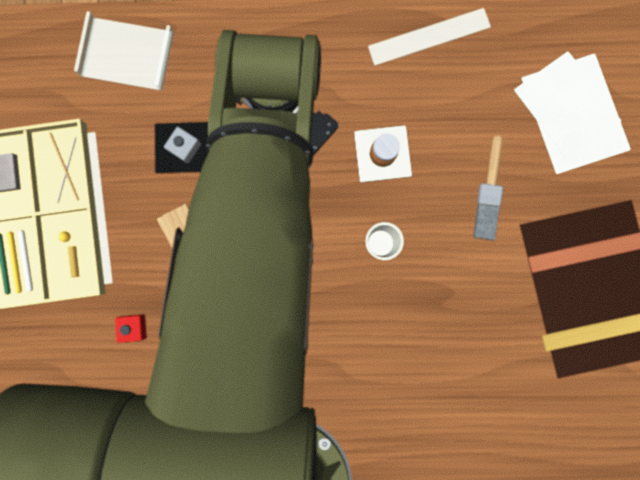

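Run:
```python
from h import *
from cell import *
o=get_obs(); c=camera("wrist"); T=wT(o,c)
P=np.array([onz(c,p,.042,T) for p in [(307,178),(351,178),(351,289),(308,289)]]); print(np.round(P*1000,1),P.mean(0)*1000)
P=np.array([onz(c,p,.008,T) for p in [(283,228),(391,228)]]); print(np.round(P*1000,1),P.mean(0)*1000)
crop(c["img"],250,160,160,140,5,"pics/w3c.png")
```

```text
[[590.4   3.6  42. ]
 [615.7  31.6  42. ]
 [693.9 -36.2  42. ]
 [666.6 -66.3  42. ]] [641.64448463 -16.84099407  42.        ]
[[611.5 -51.5   8. ]
 [683.8  28.5   8. ]] [647.64960085 -11.52112829   8.        ]
```

View pics/w3c.png

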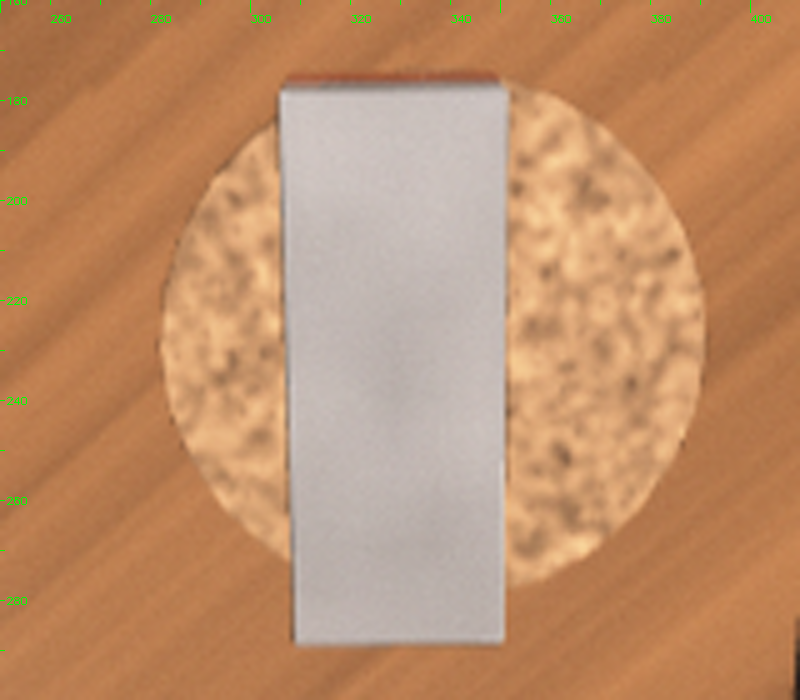

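Stone and coaster from the wrist view, (641.6,-16.8) and (648,-12), agree with the top view within 2 mm. Descending onto the stone.

Call:
send_rows(deltas=[{"slide": [0, 2.5, -30], "yaw": 0, "fingers": 94}, {"slide": [0, 2.5, -70], "yaw": 0, "fingers": 94}, {"slide": [0, 2.5, -105], "yaw": 0, "fingers": 94}, {"slide": [0, 2.5, -130], "yaw": 0, "fingers": 94}, {"slide": [0, 2.5, -145], "yaw": 0, "fingers": 94}, {"slide": [0, 2.5, -147], "yaw": 0, "fingers": 94}, {"slide": [0, 2.5, -147], "yaw": 0, "fingers": 70}, {"slide": [0, 2.5, -147], "yaw": 0, "fingers": 50}, {"slide": [0, 2.5, -147], "yaw": 0, "fingers": 40}, {"slide": [0, 2.5, -147], "yaw": 0, "fingers": 32}, {"slide": [0, 2.5, -147], "yaw": 0, "fingers": 32}, {"slide": [0, 2.5, -147], "yaw": 0, "fingers": 32}])

```text
time: 10.5
position: [0.6414, -0.017, 0.0129]
ee_rot: [-3.141, -0.0, 2.406]
wrist_force: [0.7, -0.2, 0.5]
gripper_width: 0.424
```

Call:
send_rows(deltas=[{"slide": [0, 0, 0], "yaw": 0, "fingers": 32}, {"slide": [0, 0, 0], "yaw": 0, "fingers": 32}])

```text
time: 10.75
position: [0.6414, -0.017, 0.013]
ee_rot: [-3.141, -0.0, 2.406]
wrist_force: [-0.4, -0.4, -0.4]
gripper_width: 0.424
```

Call:
send_rows(deltas=[{"slide": [0, 0, 10], "yaw": 0, "fingers": 32}, {"slide": [0, 0, 35], "yaw": 0, "fingers": 32}, {"slide": [0, 0, 65], "yaw": 0, "fingers": 32}, {"slide": [-15, 17, 80], "yaw": 5, "fingers": 32}, {"slide": [-40, 43, 80], "yaw": 14, "fingers": 32}, {"slide": [-67, 73, 80], "yaw": 24, "fingers": 32}, {"slide": [-95, 103, 80], "yaw": 34, "fingers": 32}, {"slide": [-122, 132, 80], "yaw": 44, "fingers": 32}, {"slide": [-148, 160, 80], "yaw": 54, "fingers": 32}, {"slide": [-170, 184, 80], "yaw": 63, "fingers": 32}, {"slide": [-181, 196, 80], "yaw": 69, "fingers": 32}, {"slide": [-181, 196, 80], "yaw": 69, "fingers": 32}])

```text
time: 12.25
position: [0.4601, 0.1795, 0.0935]
ee_rot: [-3.141, 0.0, -2.672]
wrist_force: [1.7, 0.2, -3.9]
gripper_width: 0.424
```

Call:
send_rows(deltas=[{"slide": [0, 0, 0], "yaw": 0, "fingers": 32}, {"slide": [0, 0, 0], "yaw": 0, "fingers": 32}])

```text
time: 12.5
position: [0.4605, 0.179, 0.0935]
ee_rot: [-3.141, 0.0, -2.674]
wrist_force: [-0.3, 0.4, -3.1]
gripper_width: 0.419
```

Run:
```python
from h import *
from cell import *
o=get_obs(); c=camera("wrist"); cv2.imwrite("pics/w4.png",c["img"]); T=wT(o,c); print(o["position"],np.degrees(o["ee_rot"]),o["qd"],o["gripper_width"])
a=np.radians(27);x=np.array([np.cos(a),np.sin(a),0]);y=np.array([-x[1],x[0],0]);m=np.array([.4607,.1795,.008])
print([np.round(proj(c,m+s*x*.07+t*y*.032,T)).tolist() for s in(-1,1) for t in (-1,1)])
```

```text
[0.46049514 0.1789917  0.0935277 ] [-1.79952661e+02  6.46732756e-03 -1.53213091e+02] [ 0.00179372  0.00144368  0.00276367  0.00080798 -0.0015506  -0.00345658] 0.418966925188946
[[283.0, 160.0], [368.0, 160.0], [290.0, 326.0], [363.0, 326.0]]
```

View pics/w4.png

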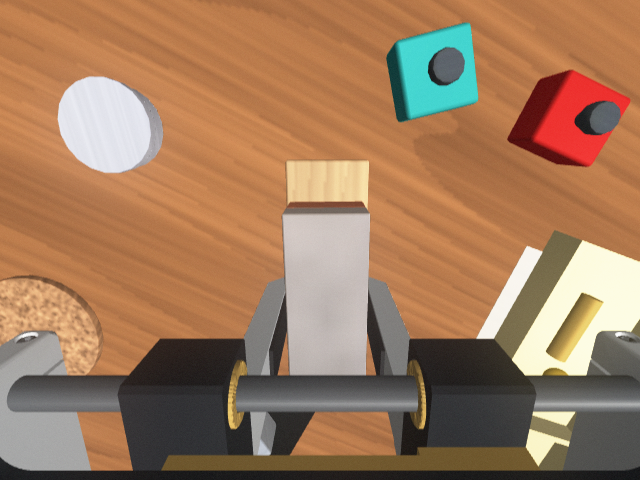

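The wrist view shows the rest's end at x 287–369, against a predicted 283–368, so it agrees within 2 mm and is parallel to the stone. Lowering.

Call:
send_rows(deltas=[{"slide": [0, 1, -15], "yaw": 0, "fingers": 32}, {"slide": [0, 1, -40], "yaw": 0, "fingers": 32}, {"slide": [0, 1, -60], "yaw": 0, "fingers": 32}, {"slide": [0, 1, -72], "yaw": 0, "fingers": 32}, {"slide": [0, 1, -78], "yaw": 0, "fingers": 32}, {"slide": [0, 1, -80], "yaw": 0, "fingers": 32}, {"slide": [0, 1, -80.5], "yaw": 0, "fingers": 32}, {"slide": [0, 1, -80.5], "yaw": 0, "fingers": 32}])

```text
time: 13.55
position: [0.4607, 0.1801, 0.0134]
ee_rot: [-3.141, 0.001, -2.674]
wrist_force: [-0.4, 0.7, -3.1]
gripper_width: 0.424
```

Call:
send_rows(deltas=[{"slide": [0, 0, -1], "yaw": 0, "fingers": 32}, {"slide": [0, 0, -1], "yaw": 0, "fingers": 32}])

```text
time: 13.8
position: [0.4609, 0.1802, 0.0129]
ee_rot: [-3.141, 0.001, -2.674]
wrist_force: [-2.6, -1.0, 5.3]
gripper_width: 0.424
```

Call:
send_rows(deltas=[{"slide": [0, 0, 0], "yaw": 0, "fingers": 50}, {"slide": [0, 0, 0], "yaw": 0, "fingers": 70}, {"slide": [0, 0, 0], "yaw": 0, "fingers": 94}, {"slide": [0, 0, 25], "yaw": 0, "fingers": 94}, {"slide": [0, 0, 70], "yaw": 0, "fingers": 94}, {"slide": [0, 0, 120], "yaw": 0, "fingers": 94}, {"slide": [20, -45, 160], "yaw": -8, "fingers": 94}, {"slide": [45, -100, 160], "yaw": -18, "fingers": 94}, {"slide": [68, -155, 160], "yaw": -27, "fingers": 94}, {"slide": [90, -210, 160], "yaw": -36, "fingers": 94}, {"slide": [115, -265, 160], "yaw": -45, "fingers": 94}, {"slide": [135, -320, 160], "yaw": -53, "fingers": 94}])

```text
time: 15.3
position: [0.5964, -0.1418, 0.1728]
ee_rot: [-3.141, 0.001, 2.68]
wrist_force: [0.4, 0.5, 0.2]
gripper_width: 1.004
```

Run:
```python
from cell import *
import numpy as np
o=get_obs(); print(o["position"],np.degrees(o["ee_rot"]),o["qd"])
```

```text
[ 0.59641603 -0.14175133  0.17276967] [-1.79945754e+02  7.91755966e-02  1.53526279e+02] [-0.64295951  0.52850241 -0.75889584 -0.0013724   0.22104581  0.4620227 ]
```

Next stop is above the jar, then a look with the wrist and other cameras.

Call:
send_rows(deltas=[{"slide": [28, -59, 0], "yaw": -8, "fingers": 94}, {"slide": [28, -59, 0], "yaw": -8, "fingers": 94}, {"slide": [28, -59, 0], "yaw": -8, "fingers": 94}, {"slide": [28, -59, 0], "yaw": -8, "fingers": 94}, {"slide": [28, -59, 0], "yaw": -8, "fingers": 94}])

```text
time: 15.92
position: [0.6244, -0.1996, 0.1733]
ee_rot: [-3.141, 0.002, 2.542]
wrist_force: [-0.6, 0.1, -0.0]
gripper_width: 0.998
```

Run:
```python
from h import *
from cell import *
o=get_obs(); c=camera("wrist"); cv2.imwrite("pics/w5.png",c["img"]); T=wT(o,c); print(o["position"],np.degrees(o["ee_rot"]),o["qd"])
print(proj(c,(.6245,-.2005,.076),T),proj(c,(.6245,-.2005,.008),T))
c=camera("top"); cv2.imwrite("pics/top2.png",c["img"])
c=camera("scene"); cv2.imwrite("pics/scene2.png",c["img"])
```

```text
[ 0.62443953 -0.19964418  0.17328579] [-1.79955907e+02  1.10579197e-01  1.45623211e+02] [-0.00573306  0.00354024 -0.00244204  0.0008447  -0.00167678  0.00032569]
[326.0020528  244.84840821] [326.13976651 225.81603858]
```

View pics/w5.png

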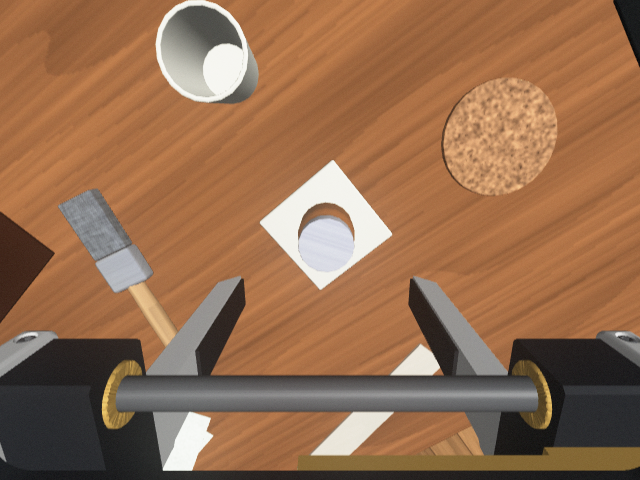

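View pics/top2.png

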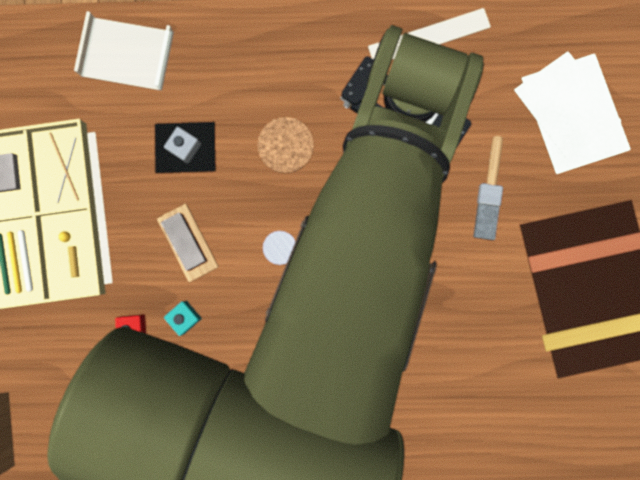

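View pics/scene2.png

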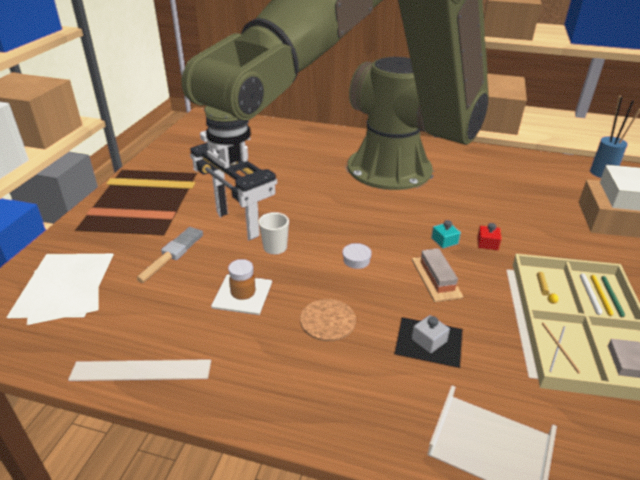

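The lid is at (326.5,243) against a predicted (326,245), so it is centred. In the top view the stone lies on the rest. I'll measure that placing and re-measure the now bare coaster.

Run:
```python
from h import *
t=cv2.imread("pics/top2.png")
crop(t,145,195,85,95,6,"pics/a.png");crop(t,250,105,75,80,6,"pics/b.png")
A=cv2.imread("pics/a.png");B=cv2.imread("pics/b.png");B=cv2.copyMakeBorder(B,0,A.shape[0]-B.shape[0],0,0,cv2.BORDER_CONSTANT);B=B[:, :270] if A.shape[1]+B.shape[1]>960 else B
cv2.imwrite("pics/ab.png",cv2.resize(np.hstack([A]),None,fx=1,fy=1))
```

```text
(no output)
```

View pics/a.png

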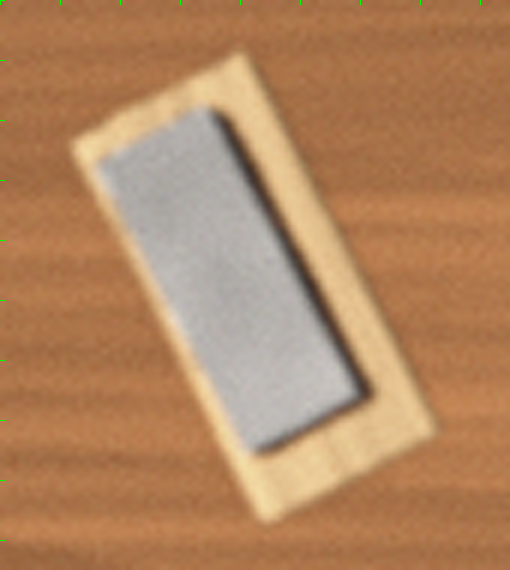

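View pics/b.png

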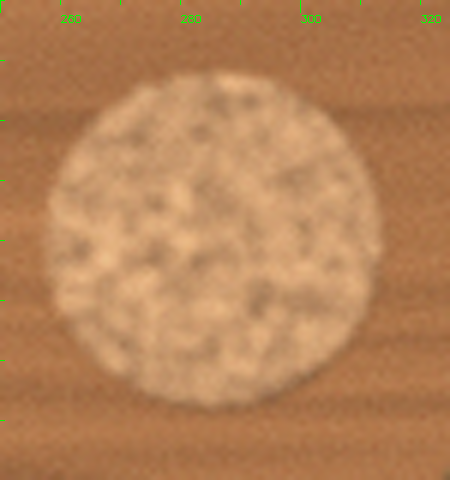

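Run:
```python
from h import *
from cell import *
c=camera("top");S=camera("scene")
px=lambda L,x,y,s:[((a+.5)/s-.5+x,(b+.5)/s-.5+y) for a,b in L]
st=np.array([onz(c,p,.042) for p in px([(212,106),(100,162),(250,450),(360,395)],145,195,6)])*1e3
re=np.array([onz(c,p,.008) for p in px([(243,52),(73,147),(265,522),(435,432)],145,195,6)])*1e3
print(st.mean(0),re.mean(0),np.round(st),np.round(re))
for P in(st,re): d=P[0]+P[1]-P[2]-P[3];print(np.degrees(np.arctan2(d[1],d[0])))
co=np.array([onz(c,p,.008) for p in px([(46,238),(381,238),(213,72),(213,405)],250,105,6)])*1e3;print(co.mean(0),(co[:2].mean(0),co[2:].mean(0)))
# scene-based coaster: fit ellipse on mask
```

```text
[461.53295811 179.1357364   42.        ] [460.43935428 179.90134838   8.        ] [[516. 185.  42.]
 [499. 220.  42.]
 [408. 173.  42.]
 [424. 139.  42.]] [[537. 183.   8.]
 [507. 238.   8.]
 [385. 176.   8.]
 [413. 122.   8.]]
27.023370014230196
26.652139525459788
[648.65519028 -12.93630526   8.        ] (array([648.65009718, -12.99093584,   8.        ]), array([648.66028337, -12.88167468,   8.        ]))
```

The stone is within 1.5 mm and 0.4° of the rest, and the coaster is at (648.5,-13). Gripping the jar.

Call:
send_rows(deltas=[{"slide": [0, -1, -30], "yaw": 0, "fingers": 94}, {"slide": [0, -1, -70], "yaw": 0, "fingers": 94}, {"slide": [0, -1, -110], "yaw": 0, "fingers": 94}, {"slide": [0, -1, -140], "yaw": 0, "fingers": 94}, {"slide": [0, -1, -151], "yaw": 0, "fingers": 94}, {"slide": [0, -1, -151], "yaw": 0, "fingers": 94}, {"slide": [0, -1, -151], "yaw": 0, "fingers": 75}, {"slide": [0, -1, -151], "yaw": 0, "fingers": 60}, {"slide": [0, -1, -151], "yaw": 0, "fingers": 52}, {"slide": [0, -1, -151], "yaw": 0, "fingers": 46}, {"slide": [0, -1, -151], "yaw": 0, "fingers": 46}, {"slide": [0, -1, -151], "yaw": 0, "fingers": 46}], force=25)

```text
time: 17.68
position: [0.6246, -0.2014, 0.0222]
ee_rot: [-3.141, 0.002, 2.54]
wrist_force: [-0.5, 1.3, 2.6]
gripper_width: 0.568
```

Call:
send_rows(deltas=[{"slide": [0, 0, 0], "yaw": 0, "fingers": 46}, {"slide": [0, 0, 0], "yaw": 0, "fingers": 46}])

```text
time: 17.92
position: [0.6246, -0.2014, 0.0221]
ee_rot: [-3.141, 0.002, 2.54]
wrist_force: [0.1, 0.0, 1.3]
gripper_width: 0.568
```

Call:
send_rows(deltas=[{"slide": [0, 0, 10], "yaw": 0, "fingers": 46}, {"slide": [0, 0, 35], "yaw": 0, "fingers": 46}, {"slide": [0, 0, 55], "yaw": 0, "fingers": 46}, {"slide": [3, 25, 60], "yaw": 0, "fingers": 46}, {"slide": [8, 60, 60], "yaw": 0, "fingers": 46}, {"slide": [13, 100, 60], "yaw": 0, "fingers": 46}, {"slide": [18, 140, 60], "yaw": 0, "fingers": 46}, {"slide": [22, 172, 60], "yaw": 0, "fingers": 46}, {"slide": [24, 188, 60], "yaw": 0, "fingers": 46}, {"slide": [24, 188, 50], "yaw": 0, "fingers": 46}, {"slide": [24, 188, 35], "yaw": 0, "fingers": 46}, {"slide": [24, 188, 30], "yaw": 0, "fingers": 46}])

```text
time: 19.42
position: [0.6477, -0.0145, 0.0502]
ee_rot: [-3.139, -0.0, 2.539]
wrist_force: [0.5, -0.3, -1.5]
gripper_width: 0.566
```

Call:
send_rows(deltas=[{"slide": [0, 0, 0], "yaw": 0, "fingers": 46}, {"slide": [0, 0, 0], "yaw": 0, "fingers": 46}])

```text
time: 19.68
position: [0.6477, -0.015, 0.0503]
ee_rot: [-3.139, -0.0, 2.538]
wrist_force: [0.6, 0.1, -2.4]
gripper_width: 0.57
```

Run:
```python
from h import *
from cell import *
o=get_obs(); c=camera("scene"); crop(c["img"],220,200,160,120,5,"pics/s3.png"); print(o["position"],np.degrees(o["ee_rot"]),o["qd"],o["wrist_force"])
```

```text
[ 0.64772587 -0.01499671  0.05027339] [-1.79878666e+02 -1.71902471e-02  1.45442048e+02] [ 0.00639312 -0.00828878 -0.00311025 -0.00019125 -0.00113618  0.00103241] [ 0.5904312   0.1348783  -2.40509606]
```

View pics/s3.png

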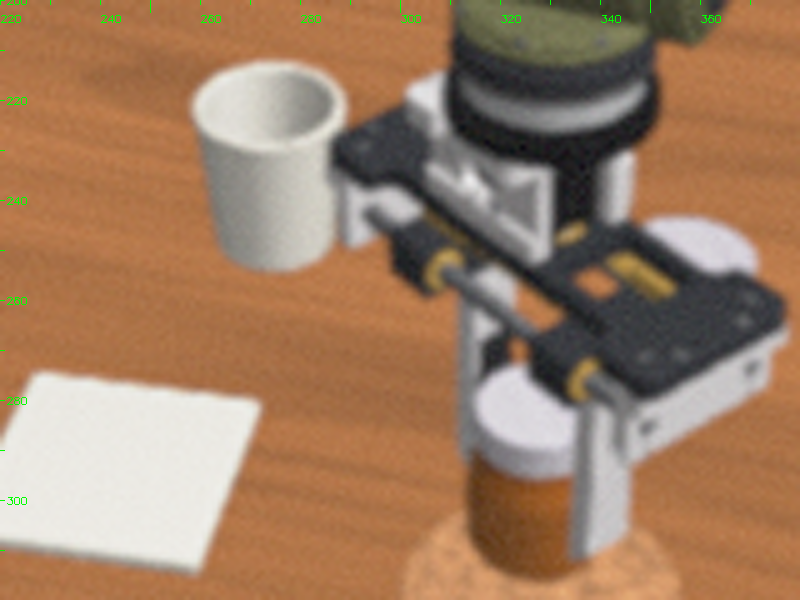

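The jar hangs upright above the coaster. Lowering.

Call:
send_rows(deltas=[{"slide": [1, 2, -10], "yaw": 0, "fingers": 46}, {"slide": [1, 2, -19], "yaw": 0, "fingers": 46}, {"slide": [1, 2, -25], "yaw": 0, "fingers": 46}, {"slide": [1, 2, -27], "yaw": 0, "fingers": 46}, {"slide": [1, 2, -27.5], "yaw": 0, "fingers": 46}, {"slide": [1, 2, -27.5], "yaw": 0, "fingers": 46}])

```text
time: 20.48
position: [0.649, -0.0129, 0.0232]
ee_rot: [-3.14, 0.0, 2.539]
wrist_force: [0.1, 0.7, -2.8]
gripper_width: 0.569
```

Call:
send_rows(deltas=[{"slide": [0, 0, -1], "yaw": 0, "fingers": 46}, {"slide": [0, 0, -1], "yaw": 0, "fingers": 46}])

```text
time: 20.72
position: [0.649, -0.0129, 0.0223]
ee_rot: [-3.14, 0.0, 2.539]
wrist_force: [-0.2, -0.0, -3.0]
gripper_width: 0.569
```

Call:
send_rows(deltas=[{"slide": [0, 0, -1], "yaw": 0, "fingers": 46}, {"slide": [0, 0, -1], "yaw": 0, "fingers": 46}])

```text
time: 20.98
position: [0.6491, -0.0129, 0.0221]
ee_rot: [-3.14, 0.001, 2.539]
wrist_force: [-4.3, 0.7, 5.6]
gripper_width: 0.565
```

Call:
send_rows(deltas=[{"slide": [0, 0, 0], "yaw": 0, "fingers": 62}, {"slide": [0, 0, 0], "yaw": 0, "fingers": 80}, {"slide": [0, 0, 0], "yaw": 0, "fingers": 94}, {"slide": [0, 0, 25], "yaw": 0, "fingers": 94}, {"slide": [0, 0, 60], "yaw": 0, "fingers": 94}, {"slide": [0, 0, 110], "yaw": 0, "fingers": 94}, {"slide": [0, 40, 130], "yaw": 0, "fingers": 94}, {"slide": [0, 90, 130], "yaw": 0, "fingers": 94}, {"slide": [0, 145, 130], "yaw": 0, "fingers": 94}, {"slide": [-1, 197, 130], "yaw": 0, "fingers": 94}, {"slide": [-1, 197, 130], "yaw": 0, "fingers": 94}, {"slide": [-1, 197, 130], "yaw": 0, "fingers": 94}])

```text
time: 22.48
position: [0.6481, 0.1837, 0.152]
ee_rot: [-3.14, 0.001, 2.539]
wrist_force: [-0.2, 0.2, 0.1]
gripper_width: 1.0
```

Call:
send_rows(deltas=[{"slide": [0, 0, 0], "yaw": 0, "fingers": 94}, {"slide": [0, 0, 0], "yaw": 0, "fingers": 94}])

```text
time: 22.72
position: [0.6483, 0.1827, 0.152]
ee_rot: [-3.14, 0.001, 2.537]
wrist_force: [-0.2, -0.1, 0.8]
gripper_width: 0.999
```

Run:
```python
from h import *
from cell import *
o=get_obs(); c=camera("wrist"); cv2.imwrite("pics/w6.png",c["img"]); T=wT(o,c); print(o["position"],np.degrees(o["ee_rot"]),o["qd"])
print(proj(c,(.6484,.1837,.060),T),proj(c,(.6484,.1837,.040),T))
```

```text
[0.64829612 0.18265136 0.15203097] [-1.79893817e+02  4.45460305e-02  1.45382458e+02] [ 0.00808213 -0.00164268 -0.0031095  -0.00143165  0.00016352 -0.00020813]
[328.03546219 245.60482573] [327.97796983 239.03228868]
```

View pics/w6.png

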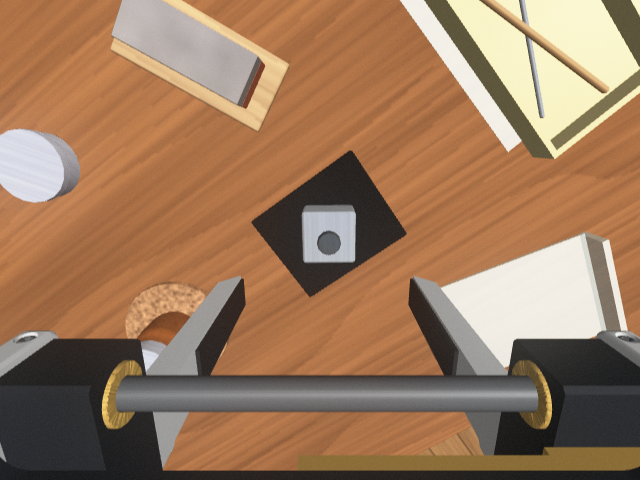

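The knob is at (328.5,243) against a predicted (328,245.6), and the jaws are square to the block. Gripping the weight.

Call:
send_rows(deltas=[{"slide": [0, 1, -30], "yaw": 0, "fingers": 94}, {"slide": [0, 1, -70], "yaw": 0, "fingers": 94}, {"slide": [0, 1, -105], "yaw": 0, "fingers": 94}, {"slide": [0, 1, -130], "yaw": 0, "fingers": 94}, {"slide": [0, 1, -140], "yaw": 0, "fingers": 94}, {"slide": [0, 1, -141], "yaw": 0, "fingers": 94}, {"slide": [0, 1, -141], "yaw": 0, "fingers": 70}, {"slide": [0, 1, -141], "yaw": 0, "fingers": 54}, {"slide": [0, 1, -141], "yaw": 0, "fingers": 46}, {"slide": [0, 1, -141], "yaw": 0, "fingers": 40}, {"slide": [0, 1, -141], "yaw": 0, "fingers": 40}, {"slide": [0, 1, -141], "yaw": 0, "fingers": 40}], force=35)

```text
time: 24.28
position: [0.6483, 0.1839, 0.0112]
ee_rot: [-3.14, 0.001, 2.538]
wrist_force: [-0.5, 1.1, 1.8]
gripper_width: 0.508
```

Call:
send_rows(deltas=[{"slide": [0, 0, 0], "yaw": 0, "fingers": 40}, {"slide": [0, 0, 0], "yaw": 0, "fingers": 40}])

```text
time: 24.52
position: [0.6483, 0.1839, 0.0111]
ee_rot: [-3.14, 0.001, 2.538]
wrist_force: [-0.6, -0.1, 0.9]
gripper_width: 0.507
```

Going over the jar with plenty of height, then to the tile.

Call:
send_rows(deltas=[{"slide": [0, 0, 10], "yaw": 0, "fingers": 40}, {"slide": [0, 0, 35], "yaw": 0, "fingers": 40}, {"slide": [0, 0, 75], "yaw": 0, "fingers": 40}, {"slide": [0, 0, 115], "yaw": 0, "fingers": 40}, {"slide": [0, -15, 135], "yaw": 0, "fingers": 40}, {"slide": [-3, -50, 140], "yaw": 0, "fingers": 40}, {"slide": [-6, -100, 140], "yaw": 0, "fingers": 40}, {"slide": [-9, -155, 140], "yaw": 0, "fingers": 40}, {"slide": [-12, -210, 140], "yaw": 0, "fingers": 40}, {"slide": [-15, -265, 140], "yaw": 0, "fingers": 40}, {"slide": [-18, -320, 140], "yaw": 0, "fingers": 40}, {"slide": [-21, -360, 140], "yaw": 0, "fingers": 40}])

```text
time: 26.02
position: [0.6259, -0.1792, 0.1501]
ee_rot: [-3.139, -0.001, 2.536]
wrist_force: [0.3, 0.1, -5.9]
gripper_width: 0.51
```

Run:
```python
from cell import *
o=get_obs(); print(o["position"],o["wrist_force"],o["qd"])
```

```text
[ 0.62590011 -0.17924347  0.15008903] [ 0.34741175  0.13662037 -5.92617625] [-0.4641667   0.12282355 -0.18391542  0.00252955  0.06448403 -0.47106124]
```

Call:
send_rows(deltas=[{"slide": [1, -23, 0], "yaw": 0, "fingers": 40}, {"slide": [1, -23, 0], "yaw": 0, "fingers": 40}, {"slide": [1, -23, -20], "yaw": 0, "fingers": 40}, {"slide": [1, -23, -50], "yaw": 0, "fingers": 40}, {"slide": [1, -23, -80], "yaw": 0, "fingers": 40}, {"slide": [1, -23, -95], "yaw": 0, "fingers": 40}, {"slide": [1, -23, -95], "yaw": 0, "fingers": 40}, {"slide": [1, -23, -95], "yaw": 0, "fingers": 40}])

```text
time: 27.02
position: [0.6275, -0.2024, 0.0564]
ee_rot: [-3.14, 0.001, 2.536]
wrist_force: [-0.7, 0.6, -5.2]
gripper_width: 0.509
```

Run:
```python
from h import *
from cell import *
o=get_obs(); print(o["position"],np.degrees(o["ee_rot"]),o["wrist_force"])
c=camera("wrist"); cv2.imwrite("pics/w7.png",c["img"]); T=wT(o,c)
print([np.round(proj(c,np.array(p+[8])/1000,T)).tolist() for p in [[672,-147],[681,-247],[581,-257],[572,-157]]])
```

```text
[ 0.62749028 -0.202351    0.05642418] [-1.79881524e+02  4.55019495e-02  1.45303970e+02] [-0.69057062  0.57264638 -5.20865474]
[[427.0, 271.0], [319.0, 350.0], [225.0, 255.0], [336.0, 161.0]]
```

View pics/w7.png

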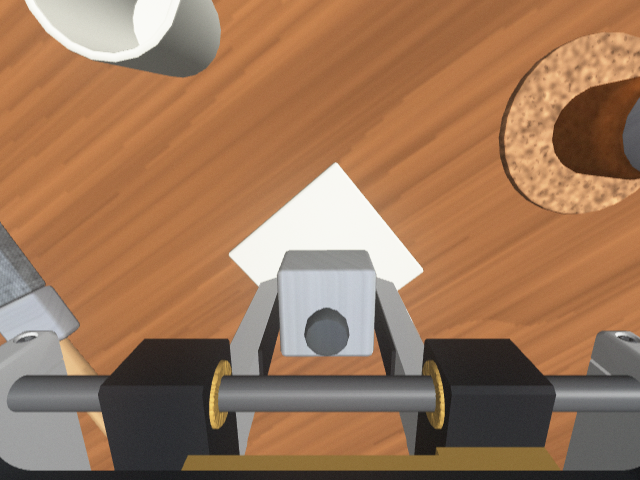

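The tile corners (336,162), (229,255) and (423,270) match the predicted (336,161), (225,255) and (427,271). Lowering.

Call:
send_rows(deltas=[{"slide": [-1, 0, -12], "yaw": 0, "fingers": 40}, {"slide": [-1, 0, -24], "yaw": 0, "fingers": 40}, {"slide": [-1, 0, -33], "yaw": 0, "fingers": 40}, {"slide": [-1, 0, -38], "yaw": 0, "fingers": 40}, {"slide": [-1, 0, -40], "yaw": 0, "fingers": 40}, {"slide": [-1, 0, -41], "yaw": 0, "fingers": 40}, {"slide": [-1, 0, -41], "yaw": 0, "fingers": 40}])

```text
time: 27.95
position: [0.6267, -0.2025, 0.0158]
ee_rot: [-3.14, 0.001, 2.536]
wrist_force: [-0.4, -0.4, -5.3]
gripper_width: 0.51
```

Call:
send_rows(deltas=[{"slide": [0, 0, -1], "yaw": 0, "fingers": 40}, {"slide": [0, 0, -1], "yaw": 0, "fingers": 40}])

```text
time: 28.2
position: [0.6268, -0.2025, 0.0151]
ee_rot: [-3.14, 0.002, 2.536]
wrist_force: [-0.2, -0.2, -3.2]
gripper_width: 0.508
```

Call:
send_rows(deltas=[{"slide": [0, 0, -0.5], "yaw": 0, "fingers": 40}, {"slide": [0, 0, -0.5], "yaw": 0, "fingers": 40}, {"slide": [0, 0, -0.5], "yaw": 0, "fingers": 60}, {"slide": [0, 0, -0.5], "yaw": 0, "fingers": 80}, {"slide": [0, 0, -0.5], "yaw": 0, "fingers": 94}, {"slide": [0, 0, 25], "yaw": 0, "fingers": 94}, {"slide": [0, 0, 65], "yaw": 0, "fingers": 94}, {"slide": [0, 0, 115], "yaw": 0, "fingers": 94}, {"slide": [0, 0, 170], "yaw": 0, "fingers": 94}, {"slide": [0, -50, 190], "yaw": 0, "fingers": 94}, {"slide": [-30, -100, 190], "yaw": 0, "fingers": 94}, {"slide": [-60, -150, 190], "yaw": 0, "fingers": 94}])

```text
time: 29.7
position: [0.5661, -0.3539, 0.2053]
ee_rot: [-3.14, 0.003, 2.537]
wrist_force: [-0.2, -0.8, -0.3]
gripper_width: 0.993
```

Call:
send_rows(deltas=[{"slide": [-60, -50, 0], "yaw": 0, "fingers": 94}, {"slide": [-120, -100, 0], "yaw": 0, "fingers": 94}, {"slide": [-180, -130, 0], "yaw": 0, "fingers": 94}, {"slide": [-230, -130, 0], "yaw": 0, "fingers": 94}, {"slide": [-230, -130, 0], "yaw": 0, "fingers": 94}, {"slide": [-230, -130, 0], "yaw": 0, "fingers": 94}, {"slide": [-230, -130, 0], "yaw": 0, "fingers": 94}, {"slide": [-230, -130, 0], "yaw": 0, "fingers": 94}])

```text
time: 30.7
position: [0.3373, -0.4833, 0.205]
ee_rot: [-3.14, 0.002, 2.538]
wrist_force: [0.3, 0.4, 0.1]
gripper_width: 0.998
```

Run:
```python
from h import *
from cell import *
o=get_obs(); print(o["position"],o["qd"],o["wrist_force"])
c=camera("top"); cv2.imwrite("pics/top3.png",c["img"]); crop(c["img"],245,105,175,90,4,"pics/t4.png"); crop(c["img"],145,195,85,95,6,"pics/t5.png")
c=camera("scene"); cv2.imwrite("pics/scene3.png",c["img"]); crop(c["img"],210,230,150,110,5,"pics/s4.png")
```

```text
[ 0.33732504 -0.48334471  0.20499402] [-0.0051293  -0.0013871   0.00288212 -0.00286384 -0.00048263 -0.0016202 ] [0.30004537 0.44063716 0.08417044]
```

View pics/top3.png

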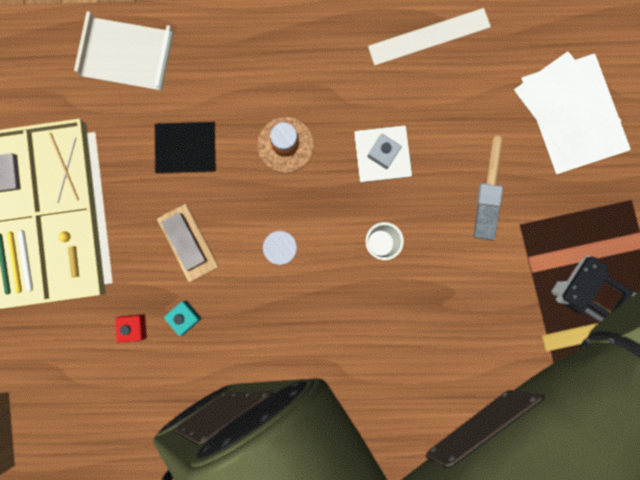

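View pics/t4.png

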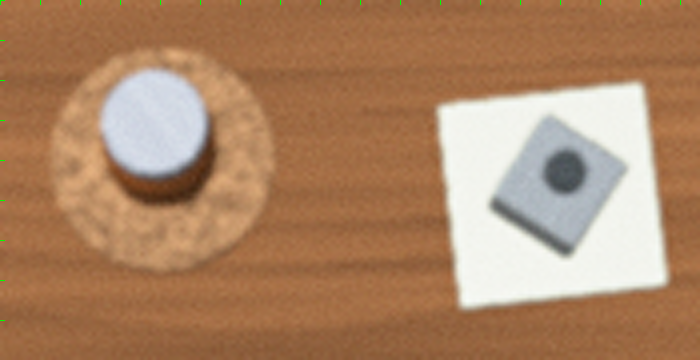

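View pics/s4.png

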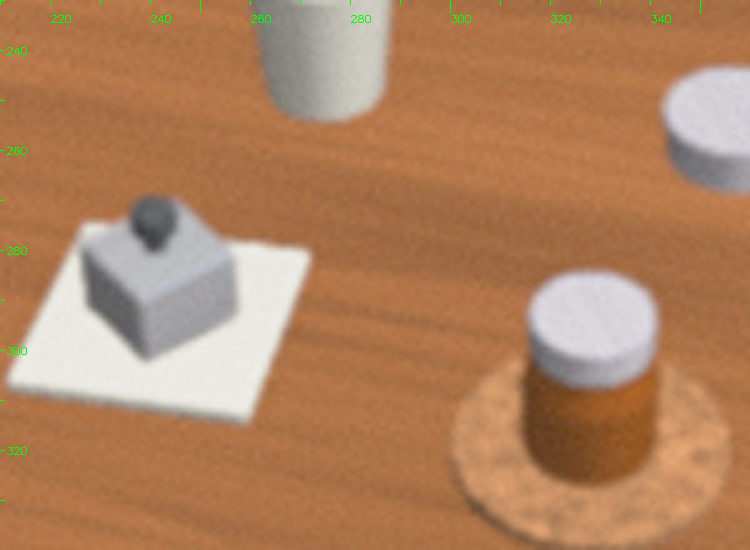

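View pics/scene3.png

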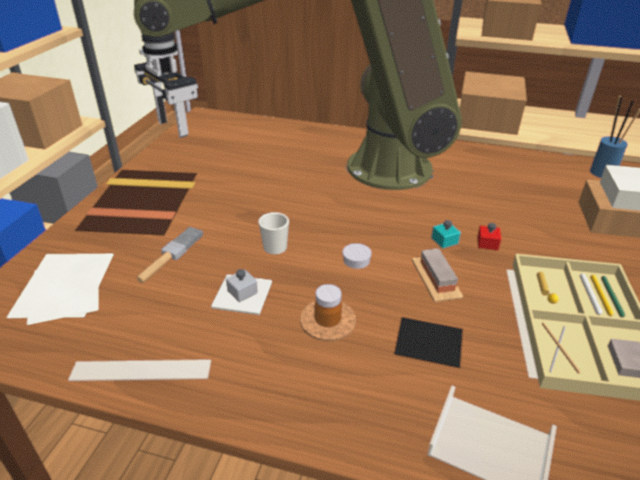

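Run:
```python
from h import *
from cell import *
c=camera("top");S=camera("scene")
px=lambda L,x,y,s:[((a+.5)/s-.5+x,(b+.5)/s-.5+y) for a,b in L]
print("lid",onz(c,px([(155.5,124)],245,105,4)[0],.076)*1e3, tri([ray(c,px([(155.5,124)],245,105,4)[0]),ray(S,px([(592,315-0)],210,230,5)[0])]))
print("weight",np.mean([onz(c,p,.044) for p in px([(550,115),(627,166),(570,246),(492,200)],245,105,4)],0)*1e3)
print("knob",onz(c,px([(564,171)],245,105,4)[0],.064)*1e3)
a=cv2.imread("pics/top0.png");b=cv2.imread("pics/top3.png")
for n,(x,y,w,h) in {"cup":(360,218,50,45),"tin":(258,226,45,42),"brush":(470,130,36,112)}.items():
    print(n,cv2.phaseCorrelate(np.float32(cv2.cvtColor(a[y:y+h,x:x+w],6)),np.float32(cv2.cvtColor(b[y:y+h,x:x+w],6))))
```

```text
lid [648.54767146 -14.0850572   76.        ] (array([ 0.64889273, -0.0136901 ,  0.07435065]), [np.float64(0.00030542336131965484), np.float64(0.00030542336131966275)])
weight [ 625.11069765 -201.36851075   44.        ]
knob [ 625.59138717 -200.971018     64.        ]
cup ((0.05466239348910662, 0.5196370200716167), 0.921607322692871)
tin ((0.5529011014704821, 0.46080828320867795), 1.0295151091210637)
brush ((0.05775496061769658, 0.08016824523600263), 1.0989067420915322)
```

The placings are within ~2 mm and the bystanders have not moved. Handing in.

Run:
```python
from cell import *
print(hand_in())
```

```text
the job is handed in; nothing more can be done
None
```

The jar now stands on the cork coaster, the weight on the white tile and the stone lengthwise on the wooden rest. I handed the job in at about 31 s; no verdict was reported. I moved the weight to the mat first, then the stone, then the jar, and finally the weight from the mat to the tile.

| Item | Last measured offset from its pad's centre |
|---|---|
| Jar on coaster | about 1 mm; lid top measured at 74 mm, expected 76 |
| Weight on tile | about 1.5 mm |
| Stone on rest | about 1.5 mm, turned 0.4° from the rest's length |

- **Stone check:** the stone was measured just after it was set down. In the last pictures I only looked at it.
- **Bystanders:** the cup, tin and brush shifted by 0.7 pixel or less (about 1 mm) in the top view.
- **Uprightness and contact:** all three look upright, and the gripper was clear of everything.
- **Disagreements:** two-view pad heights read about 5–6 mm against the stated 8 mm. Centres from the top and wrist cameras differed by up to 2 mm. Both are within the calibration's accuracy or just over it, and the contact heights at set-down agreed with the stated thicknesses.

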